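# Clear the jar off the roasting pan, then hold its lid open

## Task

The green-capped spice jar was left on the lid of the roasting pan: with the lid still down, lift the jar off and lower it gently, upright and fully home, into the empty ring of the spice caddy, and let it go. Then raise the pan's lid (the black bar in front is its handle) to 45 degrees open and hold it steady there so that I can look in; the lid falls shut by itself, so finish while still holding it. Leave the red-capped jar, the tin and the egg timer where they are.

Things in the scene. Friction and masses are not known exactly. Their poses are not given: they have to be found in the camera images.
- pan: Rectangular stainless roasting pan on the range, fixed in place, 140 deep (its x) x 220 wide (its y) x 60 mm high to the rim, with a 22 mm loop handle on each side wall. Origin: under the middle of its front wall, on the range top; its x points from the front wall to the back wall, z up. Place and turn vary; it may stand left or right of the caddy.
- lid (a joint): Opening angle of the pan's flat lid (rad): 0 shut, grows as the front edge rises, stops at 1.4; 45 degrees is 0.785. The lid is 146 x 226 x 6 mm, 0.3 kg, its flat top 66 mm above the range top when shut. It turns freely about a hinge along the pan's y on the back rim and falls shut from any angle if let go.
- lid_hinge (a point): Point on the lid's hinge line, at its middle: 144 mm behind the pan's origin, 60 mm above the range top. Does not move with the lid; axes as the pan's.
- lid_bar (a point): Middle of the black round bar, 12 mm thick and 110 mm long along the pan's y, carried by a rod at each end 50 mm in front of the lid's front edge. It turns with the lid: 196 mm in front of and 4 mm above the hinge line when shut (64 mm above the range top). Nothing lies between the bar and the lid's edge except the two end rods, so fingers can reach down on both sides of the bar. Its axes are the pan's, turned with the lid.
- green_jar: Spice jar with a green cap, 105 mm tall; body 44 mm and cap 46 mm in diameter (cap is the top 21 mm), about 0.11 kg. Starts upright on the shut lid, near its front edge. Origin: centre of its underside, z up along the jar. A microwave hangs over the back of the range, underside 0.47 m above the range top, front 0.55 m ahead of the robot: keep wrist and forearm before it.
- caddy: Wooden spice caddy, fixed in place: 10 mm base board and a 10 mm top board with two 51 mm ring holes, 90 (its x) x 172 (its y) mm, top at 55 mm. The ring centres lie 42 mm either side of the middle along its y: the ring at +y is empty, the other holds the red-capped jar. Origin: centre of its underside.
- empty_ring (a point): Centre of the empty ring at the upper face of the caddy's top board, 55 mm above the range top. A jar goes 45 mm down into it, to stand on the base board, and then sticks up 60 mm above the top board.
- red_jar: Red-capped spice jar, 45 mm in diameter, 106 mm tall, standing in the other ring of the caddy. Leave it. Origin: centre of its underside.
- tin: Low green food tin, 75 mm in diameter, 58 mm tall, behind the caddy. Leave it. Origin: centre of its underside.
- timer: Red and white egg timer, 62 mm in diameter, 47 mm tall, behind the caddy. Leave it. Origin: centre of its underside.

How it is judged:
On the way:
1. the green-capped jar stands upright, fully home in the empty ring, let go, while the lid is still down (horizontal distance between green_jar and empty_ring below 0.008 m and z of green_jar in the frame of empty_ring below -0.04 m and angle between green_jar's own z axis and vertical below 0.12 rad and contact force between the fingers and green_jar below 0.3 N and value of joint lid below 0.1 rad), for 0.2 s.
At the end, for the whole second after the job is handed in: Robot still holds the lid, steady at 45 degrees open within 6.9 degrees (0.665 to 0.905 rad); green-capped jar untouched in the empty ring, upright within 0.12 rad, within 8 mm of its centre and 5 mm of its floor; red-capped jar, tin and egg timer within 25 mm of where they stood (value of joint lid between 0.665 and 0.905 rad and velocity of joint lid between -0.1 and 0.1 rad/s and contact force between any of the fingers, the arm and pan above 0.4 N and horizontal distance between green_jar and empty_ring below 0.008 m and z of green_jar in the frame of empty_ring below -0.04 m and angle between green_jar's own z axis and vertical below 0.12 rad and contact force between the fingers and green_jar below 0.3 N and distance of each of red_jar, tin, timer from where it was at the start of the episode below 0.025 m); the arm keeps its last pose, push and grip.
It fails at once if the red-capped jar is shoved or knocked over (distance of red_jar from where it was at the start of the episode above 0.03 m or angle between red_jar's own z axis and vertical above 0.4 rad).
It fails at once if the tin is shoved or knocked over (distance of tin from where it was at the start of the episode above 0.03 m or angle between tin's own z axis and vertical above 0.4 rad).
It fails at once if the egg timer is shoved or knocked over (distance of timer from where it was at the start of the episode above 0.03 m or angle between timer's own z axis and vertical above 0.4 rad).
It fails at once if the green-capped jar is tipped over (angle between green_jar's own z axis and vertical above 0.7 rad).
It fails at once if the green-capped jar is dropped instead of lowered (linear speed of green_jar above 0.6 m/s and contact force between the fingers and green_jar below 0.1 N).
It also fails if it takes over 58 s, if anything falls off the work surface, if the arm or the gripper's body presses on something with over 40 N, if the wrist force passes 120 N, or if a joint passes its speed limit or range.

## Robot

A 6-joint arm with a two-finger parallel gripper is mounted at the origin on a cart in front of the work surface, level with it; the furniture and walls round the work are solid. World frame = base frame: x ahead of the robot, y to its left, z up, the work surface at z = 0. Lengths are in m, angles in rad, forces in N, time in s.
With the tool pointing down it reaches from about 0.25 to 0.8 m from the base axis. Payload 8.5 kg.
Tool frame: the origin (TCP) lies at the very end of the fingers, on their centre line; the grasp point (between the pads) lies 19 mm behind it; z points along the fingers, y is the direction in which the jaws open and shut (so a half turn about z gives the same grasp; the last joint's range is limited). The gripper opens to 85 mm and grips with 20 to 120 N. Pads are 22 mm wide; open, the fingers measure 114 mm over their backs; the gripper's body (76 mm by 85 mm) begins 54 mm behind the grasp point. The pads swing forward as they close: fully open they stand 13 mm farther back than shut.
Start: joints at [-1.274, 0.238, -0.013, 1.319, 0, 1.571], TCP at [0.154, -0.502, 0.231] pointing down, gripper open.
Joint ranges: [-2.66, 2.66], [-1.03, 1.9], [-1.14, 1.46], [-1.82, 2.27], [-1.45, 1.34], [-3.14, 3.14]. Speed limits (rad/s): [2.22, 2.22, 2.79, 3.14, 3.14, 3.14].

## Interface

Orientations are given as [roll, pitch, yaw] about the fixed x, y, z axes, in that order (R = Rz(yaw) Ry(pitch) Rx(roll)).
In Python, from rig import observe, snapshot, camera_model, sign_off, look_for, tip_of gives the robot as it stands.
- The arm moves only by the tool carry_out, never from a script. Its argument "steps" is text: rows parted by semicolons, each of 7 numbers parted by spaces: the shift along the tool's x, y, z in m, then the turn, a rotation vector about the tool's x, y, z in degrees, then the opening, from -1 (shut) to 1 (fully open), so that 0 is half open. A call has 1 to 5 rows; each row shifts and turns the commanded pose from where the row before left it, along the tool's axes as they then stand; what a row does not reach is not made up. A row lasts 1/8 s, in which the tool goes at most 62.5 mm and 10.7 degrees, less where a joint would pass 70% of its speed; a pose out of reach is approached as far as the arm can. A call with a gripper value outside its range is refused whole. The fingers move at their own pace and stop on an object; "squeeze" is the grip in N (left out, the last holds). Time passes only in rows, so rows that do not move let the fingers close. It gives the time, the measured TCP pose, the force and the opening at its end, in the units of the state.
- observe(): the state, without advancing time (a new reading comes with each control period).
- snapshot(name): name is "scene" or "side" or "wrist"; returns the picture (384x512x3 uint8, red, green, blue); there is no depth.
- camera_model(name): a dict with "vertical_fov" (degrees; the focal length in pixels is half the picture's height over the tangent of half this angle, whatever the lens; pixels are square), "cx", "cy" (the principal point, pixels), "origin" and "rotation" of the camera in the world; the wrist camera has in their place "T_tool_cam" (4x4, takes a point from camera to tool coordinates, whose origin is the TCP and whose axes are the flange's). Camera axes: x right, y down, z forward; pixel columns grow to the right and rows downward; lengths in m; the calibration is good to about 2 mm. A picture is of the moment at which its call begins: read the wrist's pose just before it. camera_model takes no time and is no camera call.
- sign_off(): hands the job in, once; it reports no verdict.
Trained networks look in the newest picture that a camera, given by its name, has taken for a name from the list of things; names that differ only in an ending like _2 or _b are one class to them, and where a whole thing is asked for, a point or a joint stands for the part that bears it (a point fixed in the world has none). Each returns a list of dicts, best first, with "p" (0 to 1); they miss things now and then, are a little off and sometimes report something else, mostly with a low value. They report only what shows in the picture. A call takes as long as a camera call.
- look_for(query, camera): "box" ([left, top, right, bottom] in pixels, round what is visible of it).
- tip_of(query, camera): "pixel" ([column, row] in pixels: a listed point, or the origin of a listed thing).
The state is a dict: "t": time; "q": joint angles; "joint_vel": joint speeds; "joint_efforts": joint torques, N m; "ee_pos": TCP position; "eef_rot": TCP orientation; "contact_force": force on the tool from outside, world axes, zero at the start; "wrist_torque": the same for the moment, N m; "opening": finger opening in m.
Only numpy, scipy, OpenCV 4.12 (cv2) and the standard library are available. Lean on these libraries where they do the work, as an engineer would, in place of code of your own. Each camera call takes 0.05 s, during which the arm holds its last target. There are 200 camera calls.

## Working session

There is one attempt and no reset: what is moved stays moved. The work goes in short steps, Python scripts to look and compute and a tool call to move; the robot and the scene stay as the last step left them, time stands still between calls to the robot, and variables do not carry over. Pictures are saved under pics/ and viewed, about 8 in all and at most 12, crops included, and the job is handed in when it is done.

Besides the shell and the picture viewer there is one more tool, called after "Call:" in YAML: its name, and indented under it one key for each argument. carry_out: Moves the arm, as the interface text tells. Its arguments: {"type":"object","properties":{"steps":{"type":"string"},"squeeze":{"type":"number"}},"required":["steps"]}

```bash
ls; mkdir -p pics; cat > h.py <<'E'
import numpy as np, cv2
from rig import *
from scipy.spatial.transform import Rotation as R
def cam(n,st=None):
    m=camera_model(n); f=192/np.tan(np.radians(m['vertical_fov'])/2)
    if 'origin' in m: return f,m['cx'],m['cy'],np.array(m['origin']),np.array(m['rotation'])
    st=st or observe(); T=np.eye(4); T[:3,:3]=R.from_euler('xyz',st['eef_rot']).as_matrix(); T[:3,3]=st['ee_pos']
    T=T@np.array(m['T_tool_cam']); return f,m['cx'],m['cy'],T[:3,3],T[:3,:3]
def ray(n,px,st=None):
    f,cx,cy,o,r=cam(n,st); d=r@np.array([(px[0]-cx)/f,(px[1]-cy)/f,1]); return o,d/np.linalg.norm(d)
def atz(n,px,z,st=None):
    o,d=ray(n,px,st); return o+d*(z-o[2])/d[2]
def proj(n,p,st=None):
    f,cx,cy,o,r=cam(n,st); c=r.T@(np.array(p)-o); return np.array([cx+f*c[0]/c[2],cy+f*c[1]/c[2]])
def tri(a,b):
    (o1,d1),(o2,d2)=a,b; A=np.c_[d1,-d2]; s=np.linalg.lstsq(A,o2-o1,rcond=None)[0]
    p,q=o1+s[0]*d1,o2+s[1]*d2; return (p+q)/2,np.linalg.norm(p-q)
def save(n,name): 
    im=snapshot(n); cv2.imwrite('pics/'+name+'.png',im[:,:,::-1]); return im
E
python3 - <<'E'
from h import *
np.set_printoptions(precision=4,suppress=True)
print({k:camera_model('scene')[k] for k in camera_model('scene')}); print(camera_model('wrist'))
a=save('scene','s0');b=save('side','d0')
Z=dict(pan=0,lid_hinge=.06,lid_bar=.064,green_jar=.066,caddy=0,empty_ring=.055,red_jar=.01,tin=0,timer=0)
for q,z in Z.items():
    r={}
    for c in('scene','side'):
        t=tip_of(q,c)
        for x in t[:2]: print(q,c,np.round(x['pixel'],1),round(x['p'],2),atz(c,x['pixel'],z))
        if t: r[c]=ray(c,t[0]['pixel'])
    if len(r)==2: print('   tri',*tri(r['scene'],r['side']))
print(observe())
cv2.imwrite('pics/both0.png',cv2.resize(np.vstack([a,b])[:,:,::-1],(450,600)) if 0 else np.hstack([a,b])[:,:,::-1][:, :])
E
```

```text
pics
{'vertical_fov': 47.340730875906395, 'cx': 253.8501555150636, 'cy': 192.06758094242372, 'origin': array([-0.1273,  0.5448,  0.8504]), 'rotation': array([-2.3181, -0.0071, -2.2786])}
{'vertical_fov': 58.126272157810476, 'cx': 248.78431494550546, 'cy': 192.12792268326106, 'T_tool_cam': array([[ 0.0001, -0.9625, -0.2714,  0.0701],
       [ 1.    , -0.0001,  0.0007, -0.0005],
       [-0.0007, -0.2714,  0.9625, -0.1431],
       [ 0.    ,  0.    ,  0.    ,  1.    ]])}Traceback (most recent call last):
  File "<stdin>", line 10, in <module>
  File "h.py", line 12, in atz
    o,d=ray(n,px,st); return o+d*(z-o[2])/d[2]
                                          ~^^^
IndexError: invalid index to scalar variable.
```

```bash
sed -i "s/np.array(m\['rotation'\])/R.from_euler('xyz',m['rotation']).as_matrix()/" h.py
python3 - <<'E'
from h import *
np.set_printoptions(precision=4,suppress=True)
print(cam('side'))
a=save('scene','s0');b=save('side','d0')
Z=dict(pan=0,lid_hinge=.06,lid_bar=.064,green_jar=.066,caddy=0,empty_ring=.055,red_jar=.01,tin=0,timer=0)
for q,z in Z.items():
    r={}
    for c in('scene','side'):
        t=tip_of(q,c)
        for x in t[:2]: print(q,c,np.round(x['pixel'],1),round(x['p'],2),atz(c,x['pixel'],z))
        if t: r[c]=ray(c,t[0]['pixel'])
    if len(r)==2: print('   tri',*tri(r['scene'],r['side']))
print(observe())
E
```

```text
(np.float64(441.0494338379996), 251.9895739897005, 194.07124780347598, array([0.3171, 0.9709, 0.5168]), array([[-0.9832, -0.0959,  0.1554],
       [-0.181 ,  0.4001, -0.8984],
       [ 0.024 , -0.9114, -0.4107]]))
pan scene [318.9 190.9] 0.75 [ 0.4495 -0.2024 -0.    ]
pan side [277.8 189.4] 0.87 [ 0.4449 -0.21    0.    ]
   tri [ 0.4439 -0.1958  0.0069] 0.0016169053935814286
lid_hinge scene [282.8 154.5] 0.9 [ 0.5855 -0.1841  0.06  ]
lid_hinge side [228.6 165.3] 0.77 [ 0.5941 -0.2146  0.06  ]
   tri [ 0.5825 -0.1784  0.0703] 0.009525457055923144
lid_bar scene [341.7 184.8] 0.75 [ 0.3832 -0.2111  0.064 ]
lid_bar side [299.1 173.9] 0.77 [ 0.3847 -0.1857  0.064 ]
   tri [ 0.3884 -0.2206  0.052 ] 0.004540503947347784
green_jar scene [308.  177.2] 0.83 [ 0.4622 -0.1622  0.066 ]
green_jar side [269.8 171.7] 0.7 [ 0.4666 -0.1775  0.066 ]
green_jar side [279.5 190.8] 0.34 [ 0.4233 -0.0514  0.066 ]
   tri [ 0.4624 -0.1605  0.0705] 0.005812584482438582
caddy scene [221.4 252.7] 0.84 [ 0.4497  0.1492 -0.    ]
caddy side [260. 255.] 0.64 [0.4369 0.1551 0.    ]
   tri [0.4407 0.1542 0.0039] 0.010
[... 384 characters left out ...]
20839623236476507
tin scene [161.4 243. ] 0.64 [0.5727 0.246  0.    ]
tin side [189.9 271.3] 0.81 [0.5666 0.2476 0.    ]
   tri [0.568  0.2479 0.0021] 0.004704232448740746
timer scene [190.5 226.4] 0.59 [ 0.5725  0.1573 -0.    ]
{'t': 1.15, 'q': array([-1.274 ,  0.2382, -0.0135,  1.3192,  0.    ,  1.5708]), 'joint_vel': array([-0.0001, -0.0012,  0.0005, -0.0002, -0.0008,  0.0023]), 'joint_efforts': array([ -0.0002, -53.859 ,  34.6696,   0.0031,  -0.0001,  -0.    ]), 'ee_pos': array([ 0.1536, -0.502 ,  0.2313]), 'eef_rot': array([-3.1415, -0.    ,  0.2968]), 'contact_force': array([-0.7256,  0.3978, -0.2425]), 'wrist_torque': array([ 0.0346,  0.018 , -0.0123]), 'opening': 0.08539580612172366}
```

View pics/s0.png

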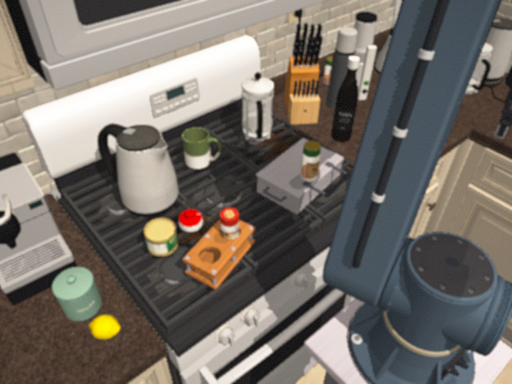

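View pics/d0.png

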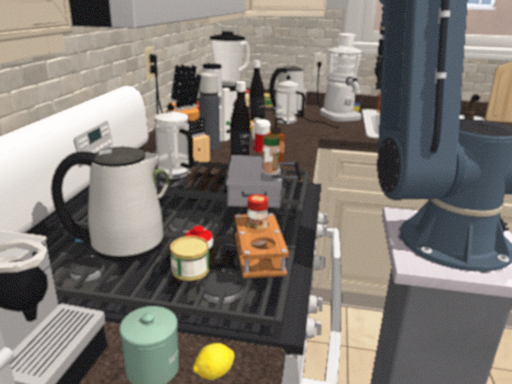

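```bash
cat >> h.py <<'E'
def down(yaw,tilt=0.,axis='y'):
    return (R.from_euler('z',yaw)*R.from_euler('x',np.pi))
def plan(p,Rt,n=None,st=None,op=1.0,smooth=True):
    st=st or observe(); Rc=R.from_euler('xyz',st['eef_rot']); pc=np.array(st['ee_pos']); p=np.array(p)
    w=(Rc.inv()*Rt).as_rotvec(); d=p-pc
    n0=int(np.ceil(max(np.linalg.norm(d)/.06,np.degrees(np.linalg.norm(w))/10.3,1))); n=n or n0
    rows=[];
    for i in range(n):
        Ra=Rc*R.from_rotvec(w*i/n); s=Ra.inv().apply(d/n)
        rows.append(' '.join(f'{v:.4g}' for v in np.round(s,4))+' '+' '.join(f'{v:.4g}' for v in np.round(np.degrees(w/n),2))+f' {op}')
    print('n',n,'min',n0); [print('; '.join(rows[i:i+5])) for i in range(0,n,5)]
E
python3 - <<'E'
from h import *
plan([.42,-.19,.30],down(1.90))
E
```

```text
n 9 min 9
0.0384 -0.0245 -0.0076 -0 -0 -10.21 1.0; 0.0422 -0.0173 -0.0076 -0 -0 -10.21 1.0; 0.0446 -0.0095 -0.0076 -0 -0 -10.21 1.0; 0.0456 -0.0015 -0.0076 -0 -0 -10.21 1.0; 0.0451 0.0066 -0.0076 -0 -0 -10.21 1.0
0.0432 0.0145 -0.0076 -0 -0 -10.21 1.0; 0.04 0.0219 -0.0076 -0 -0 -10.21 1.0; 0.0355 0.0287 -0.0076 -0 -0 -10.21 1.0; 0.0298 0.0345 -0.0076 -0 -0 -10.21 1.0
```

Call:
carry_out:
  steps: "0.038 -0.024 -0.012 0 0 -10 1; 0.042 -0.017 -0.012 0 0 -10 1; 0.045 -0.01 -0.012 0 0 -10 1; 0.045 -0.002 -0.012 0 0 -10 1; 0.045 0.006 -0.01 0 0 -10 1"

```text
t: 1.78
ee_pos: [0.302, -0.3288, 0.2899]
eef_rot: [3.141, 0.0, 1.175]
contact_force: [0.4, 0.2, -0.2]
opening: 0.0856
```

Call:
carry_out:
  steps: "0.043 0.014 -0.008 0 0 -10 1; 0.04 0.022 -0.003 0 0 -10 1; 0.036 0.028 0 0 0 -10 1; 0.03 0.034 0 0 0 -10 1; 0 0 0 0 0 0 1"

```text
t: 2.4
ee_pos: [0.4228, -0.1914, 0.3001]
eef_rot: [3.141, -0.0, 1.873]
contact_force: [0.6, -0.1, 0.1]
opening: 0.0852
```

```bash
python3 - <<'E'
from h import *
np.set_printoptions(precision=4,suppress=True)
st=observe(); print(st['ee_pos'],st['eef_rot'],st['q'],st['t'])
save('wrist','w1')
for q,z in dict(pan=0,lid_hinge=.06,lid_bar=.064,green_jar=.066,lid=.066).items():
    for x in tip_of(q,'wrist')[:2]: print(q,np.round(x['pixel'],1),round(x['p'],2),atz('wrist',x['pixel'],z,st))
for q in('green_jar','lid_bar','pan','lid'):
    for x in look_for(q,'wrist')[:1]: print(q,np.round(x['box'],1),round(x['p'],2))
E
```

```text
[ 0.4228 -0.1914  0.3001] [ 3.1413 -0.0004  1.8733] [-0.4255  0.1183  0.0105  1.4631  0.0005  0.8428] 2.4
pan [265.6 157.3] 0.59 [ 0.4476 -0.1931  0.    ]
lid_hinge [389.1 185.8] 0.92 [ 0.5871 -0.1731  0.06  ]
lid_bar [215.5 163. ] 0.8 [ 0.3899 -0.206   0.064 ]
green_jar [288.7 150.1] 0.64 [ 0.4627 -0.1678  0.066 ]Traceback (most recent call last):
  File "<stdin>", line 6, in <module>
ValueError: it knows: caddy, empty_ring, green_jar, lid_bar, lid_hinge, pan, red_jar, timer, tin
```

View pics/w1.png

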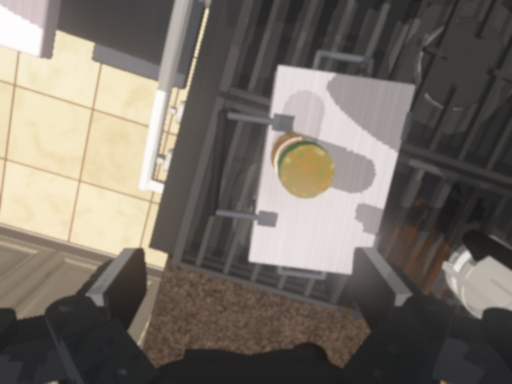

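```bash
python3 - <<'E'
from h import *
np.set_printoptions(precision=4,suppress=True)
st=observe()
for n,px,z in[('cap',(306,169),.171),('TL',(279,66),.066),('TR',(414,86),.066),('BL',(249,262),.066),('BR',(351,274),.066),('bar1',(222,114),.064),('bar2',(217,212),.064)]: print(n,atz('wrist',px,z,st))
save('wrist','w2')
im=cv2.imread('pics/w2.png')
hsv=cv2.cvtColor(im,cv2.COLOR_BGR2HSV); m=cv2.inRange(hsv,(15,110,60),(85,255,255)); m[:,:255]=0;m[:,350:]=0;m[:120]=0;m[215:]=0
m=cv2.morphologyEx(m,cv2.MORPH_OPEN,np.ones((3,3))); c=max(cv2.findContours(m,0,2)[0],key=cv2.contourArea); print(cv2.minEnclosingCircle(c),cv2.boundingRect(c),hsv[169,306])
cv2.imwrite('pics/crop1.png',cv2.resize(im[50:290,190:430],None,fx=2.5,fy=2.5,interpolation=cv2.INTER_CUBIC))
E
```

```text
cap [ 0.4626 -0.1692  0.171 ]
TL [ 0.4234 -0.0914  0.066 ]
TR [ 0.5645 -0.0691  0.066 ]
BL [ 0.4584 -0.3131  0.066 ]
BR [ 0.5819 -0.2925  0.066 ]
bar1 [ 0.3802 -0.155   0.064 ]
bar2 [ 0.4046 -0.2637  0.064 ]
((310.65869140625, 167.2764434814453), 25.709997177124023) (286, 142, 51, 46) [ 19 132 182]
```

View pics/crop1.png

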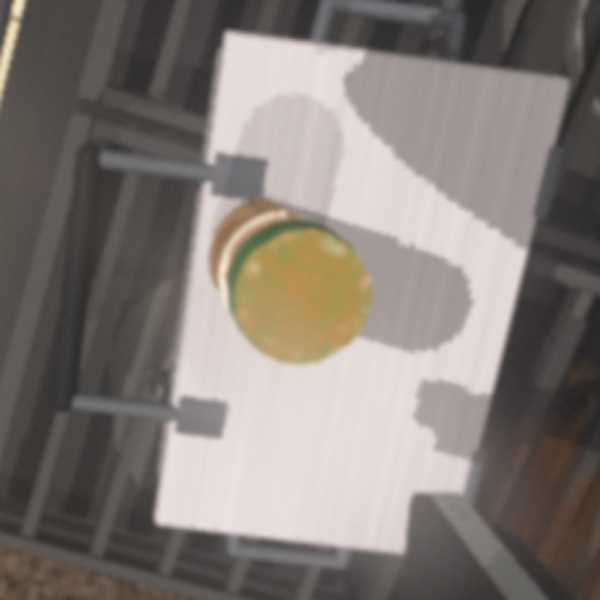

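```bash
python3 - <<'E'
from h import *
st=observe(); st2=dict(st)
plan([.4655,-.167,.20],down(1.96),n=3)
st2['ee_pos']=[.4655,-.167,.2]; st2['eef_rot']=down(1.96).as_euler('xyz'); plan([.4655,-.167,.12],down(1.96),st=st2)
E
```

```text
n 3 min 2
0.0043 0.0169 0.0335 -0 0 -1.81 1.0; 0.0038 0.017 0.0335 -0 0 -1.81 1.0; 0.0032 0.0172 0.0335 -0 0 -1.81 1.0
n 2 min 2
0 -0 0.04 0 0 0 1.0; 0 -0 0.04 0 0 0 1.0
```

Call:
carry_out:
  steps: "0.004 0.017 0.033 0 0 -1.8 1; 0.004 0.017 0.033 0 0 -1.8 1; 0.003 0.017 0.034 0 0 -1.4 1; 0 0 0 0 0 0 1"
  squeeze: 30

```text
t: 3.2
ee_pos: [0.4648, -0.1664, 0.1984]
eef_rot: [-3.138, -0.003, 1.954]
contact_force: [-0.3, 0.2, 0.5]
opening: 0.0851
```

```bash
python3 - <<'E'
from h import *
np.set_printoptions(precision=4,suppress=True)
st=observe(); print(st['ee_pos'],st['eef_rot'])
save('wrist','w3')
for x in tip_of('green_jar','wrist')[:2]: print(np.round(x['pixel'],1),round(x['p'],2),atz('wrist',x['pixel'],.066,st))
im=cv2.imread('pics/w3.png')
for z in(.171,): 
  for p in((.4655,-.167,z),): cv2.circle(im,tuple(int(v) for v in proj('wrist',p,st)),4,(255,0,0),-1)
cv2.imwrite('pics/w3m.png',im)
E
```

```text
[ 0.4648 -0.1664  0.1984] [-3.1384 -0.0029  1.9541]
[244.6 186.2] 0.97 [ 0.4637 -0.1703  0.066 ]
```

View pics/w3m.png

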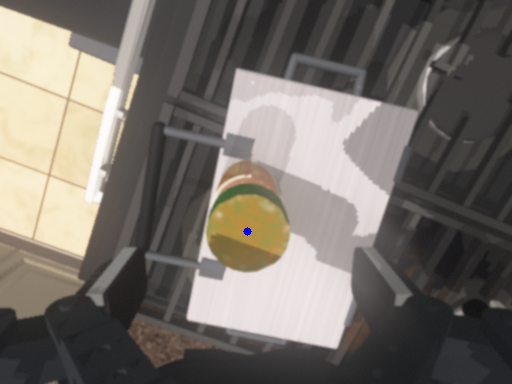

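Call:
carry_out:
  steps: "0 0 0.04 0 0 0 1; 0 0 0.038 0 0 0 1; 0 0 0 0 0 0 1; 0 0 0 0 0 0 -1; 0 0 0 0 0 0 -1"
  squeeze: 30

```text
t: 3.92
ee_pos: [0.4671, -0.1671, 0.1243]
eef_rot: [3.139, 0.002, 1.954]
contact_force: [-1.0, 0.0, -0.2]
opening: 0.0516
```

Call:
carry_out:
  steps: "0 0 0 0 0 0 -1; 0 0 0 0 0 0 -1; 0 0 -0.01 0 0 0 -1; 0 0 -0.01 0 0 0 -1"

```text
t: 4.42
ee_pos: [0.4662, -0.1665, 0.1433]
eef_rot: [3.141, 0.0, 1.955]
contact_force: [0.2, 0.6, -0.8]
opening: 0.0445
```

Call:
carry_out:
  steps: "0 0 -0.04 0 0 0 -1; 0.02 0 -0.05 0 0 0 -1; 0.045 0.015 -0.017 0 0 0 -1; 0.05 0.017 0 0 0 0 -1; 0.05 0.017 0 0 0 0 -1"

```text
t: 5.05
ee_pos: [0.4496, 0.0063, 0.2505]
eef_rot: [3.14, 0.0, 1.954]
contact_force: [0.9, -1.1, -1.5]
opening: 0.0448
```

Call:
carry_out:
  steps: "0.05 0.017 0 0 0 0 -1; 0.045 0.017 0 0 0 0 -1; 0.022 0.017 0 0 0 0 -1; 0 0 0 0 0 0 -1; 0 0 0 0 0 0 -1"

```text
t: 5.68
ee_pos: [0.4529, 0.1321, 0.2496]
eef_rot: [-3.141, 0.0, 1.955]
contact_force: [0.7, -0.7, -1.4]
opening: 0.0448
```

```bash
python3 - <<'E'
from h import *
np.set_printoptions(precision=4,suppress=True)
st=observe(); print(st['ee_pos'],st['eef_rot'],st['opening'],st['q'])
save('wrist','w4')
for q,z in dict(caddy=0,empty_ring=.055,red_jar=.01,tin=0,timer=0,green_jar=.196).items():
    for x in tip_of(q,'wrist')[:1]: print(q,np.round(x['pixel'],1),round(x['p'],2),atz('wrist',x['pixel'],z,st))
E
```

```text
[0.4529 0.1321 0.2496] [-3.1414  0.0001  1.9551] 0.04484590763311346 [ 0.2839  0.141  -0.0906  1.3394 -0.0001  1.4703]
caddy [246.7 133.5] 0.67 [0.4418 0.1565 0.    ]
empty_ring [249.5  95.2] 0.61 [0.429  0.1963 0.055 ]
red_jar [241.4 173.3] 0.63 [0.4526 0.1138 0.01  ]
tin [382.7 103. ] 0.61 [0.5682 0.2436 0.    ]
timer [354.  181.2] 0.82 [0.579  0.1523 0.    ]
green_jar [244.9 210.6] 0.58 [0.4512 0.1336 0.196 ]
```

View pics/w4.png

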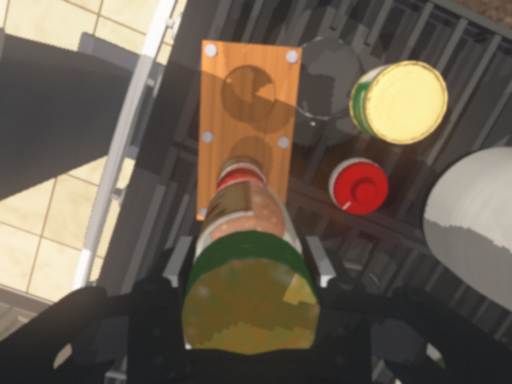

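```bash
python3 - <<'E'
from h import *
np.set_printoptions(precision=4,suppress=True)
st=observe(); im=cv2.imread('pics/w4.png')
Rt=R.from_euler('xyz',st['eef_rot']).as_matrix()
a=np.linspace(0,2*np.pi,60)
for z,rad,c in((.3035,.023,(255,0,0)),):
    P=[st['ee_pos']*np.array([1,1,0])+[rad*np.cos(t),rad*np.sin(t),z] for t in a]
    for p in P: cv2.circle(im,tuple(int(round(v)) for v in proj('wrist',p,st)),1,c,-1)
for t in a: cv2.circle(im,tuple(int(round(v)) for v in proj('wrist',(.429+.0255*np.cos(t),.196+.0255*np.sin(t),.055),st)),0,(255,255,0),-1)
cv2.imwrite('pics/c4.png',np.hstack([cv2.resize(im[200:384,150:350],None,fx=2,fy=2),cv2.resize(im[30:153,190:310],(360,368))]))
plan([.429,.196,.25],down(1.955),op=-1)
E
```

```text
n 2 min 2
0.0342 0.0008 -0.0003 0 -0 -0.03 -1; 0.0342 0.0008 -0.0003 0 -0 -0.03 -1
```

View pics/c4.png

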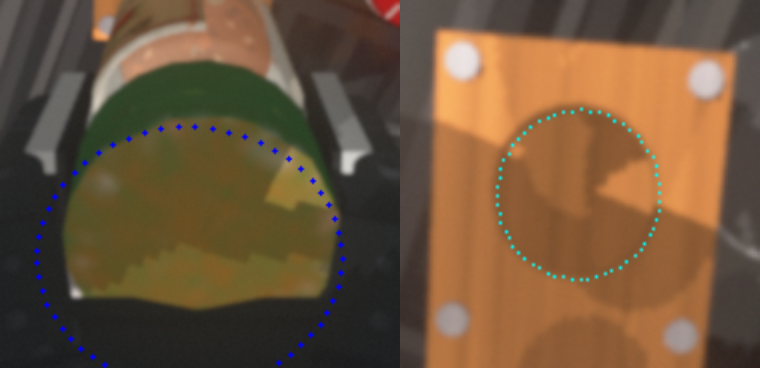

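Call:
carry_out:
  steps: "0.034 0 0.03 0 0 0 -1; 0.034 0 0.035 0 0 0 -1; 0 0 0.04 0 0 0 -1; 0 0 0.015 0 0 0 -1; 0 0 0 0 0 0 -1"

```text
t: 6.65
ee_pos: [0.4269, 0.1951, 0.1285]
eef_rot: [-3.139, 0.0, 1.955]
contact_force: [0.8, 0.6, -1.1]
opening: 0.0449
```

```bash
python3 - <<'E'
from h import *
np.set_printoptions(precision=4,suppress=True)
st=observe(); print(st['ee_pos'],st['eef_rot'])
a=save('scene','s5');b=save('side','d5')
f=lambda i,c:cv2.resize(i[c[1]-45:c[1]+45,c[0]-60:c[0]+60,::-1],(400,300),interpolation=cv2.INTER_CUBIC)
o=[]
for i,n in((a,'scene'),(b,'side')):
    c=proj(n,(.4277,.1955,.08)).astype(int)
    i=i.copy()
    for t in np.linspace(0,6.283,40): 
        p=proj(n,(.4277+.0255*np.cos(t),.1955+.0255*np.sin(t),.055)); cv2.circle(i,tuple(int(round(v)) for v in p),0,(0,0,255),-1)
    o.append(f(i,c))
cv2.imwrite('pics/c5.png',np.hstack(o))
E
```

```text
[0.4269 0.1951 0.1285] [-3.1393  0.      1.9547]
```

View pics/c5.png

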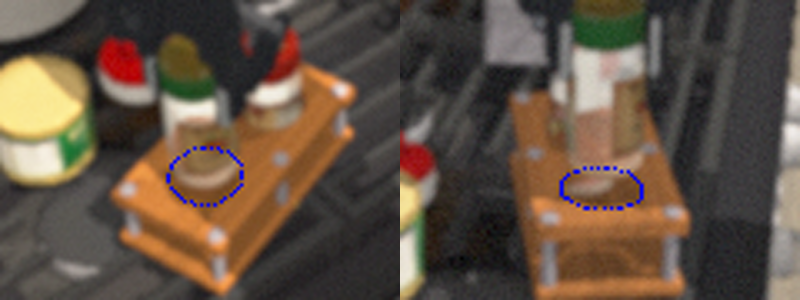

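Call:
carry_out:
  steps: "0 0 0.01 0 0 0 -1; 0 0 0.008 0 0 0 -1; 0 0 0.006 0 0 0 -1; 0 0 0.006 0 0 0 -1; 0 0 0 0 0 0 -1"

```text
t: 7.38
ee_pos: [0.4273, 0.1954, 0.0989]
eef_rot: [-3.141, -0.0, 1.955]
contact_force: [-0.7, -0.9, -0.4]
opening: 0.0448
```

Call:
carry_out:
  steps: "0 0 0.01 0 0 0 -1; 0 0 0.01 0 0 0 -1; 0 0 0.007 0 0 0 -1; 0 0 0.003 0 0 0 -1; 0 0 0 0 0 0 -1"

```text
t: 8.0
ee_pos: [0.4275, 0.1955, 0.0691]
eef_rot: [-3.141, -0.0, 1.955]
contact_force: [-0.2, -0.3, -1.2]
opening: 0.0446
```

Call:
carry_out:
  steps: "0 0 0.002 0 0 0 -1; 0 0 0.0015 0 0 0 -1; 0 0 0.001 0 0 0 -1; 0 0 0 0 0 0 -1"

```text
t: 8.5
ee_pos: [0.4269, 0.1955, 0.067]
eef_rot: [3.141, -0.001, 1.955]
contact_force: [-11.7, -3.0, 31.9]
opening: 0.0446
```

Call:
carry_out:
  steps: "0 0 -0.001 0 0 0 -1; 0 0 -0.001 0 0 0 -1; 0 0 0 0 0 0 -1"

```text
t: 8.88
ee_pos: [0.4279, 0.1957, 0.0672]
eef_rot: [3.141, -0.0, 1.955]
contact_force: [-1.9, -0.4, 4.4]
opening: 0.0441
```

Call:
carry_out:
  steps: "0 0 0 0 0 0 0.2; 0 0 0 0 0 0 0.6; 0 0 0 0 0 0 0.6; 0 0 0 0 0 0 0.6; 0 0 -0.01 0 0 0 0.6"

```text
t: 9.5
ee_pos: [0.4271, 0.1952, 0.0766]
eef_rot: [-3.14, -0.0, 1.955]
contact_force: [0.7, -0.2, -0.0]
opening: 0.0687
```

Call:
carry_out:
  steps: "0 0 -0.03 0 0 0 0.6; 0 0 -0.05 0 0 0 0.6; 0 0 -0.05 0 0 0 0.6; -0.02 0 -0.03 0 0 0 0.6; 0 0 0 0 0 0 0.6"

```text
t: 10.12
ee_pos: [0.4365, 0.1767, 0.2397]
eef_rot: [3.137, 0.0, 1.954]
contact_force: [0.9, 0.3, -0.3]
opening: 0.0685
```

```bash
python3 - <<'E'
from h import *
np.set_printoptions(precision=4,suppress=True)
st=observe(); print(st['ee_pos'],st['eef_rot'],st['q'])
w=save('wrist','w6');b=save('side','d6')
c=proj('side',(.4277,.1955,.08)).astype(int)
for q,z in dict(green_jar=.01,red_jar=.01,tin=0,timer=0).items():
  for n in('wrist','side'):
    for x in tip_of(q,n)[:1]: print(q,n,np.round(x['pixel'],1),round(x['p'],2),atz(n,x['pixel'],z,st))
cv2.imwrite('pics/c6.png',np.hstack([cv2.resize(w[:,:,::-1],(400,300)),cv2.resize(b[c[1]-45:c[1]+45,c[0]-60:c[0]+60,::-1],(400,300),interpolation=cv2.INTER_CUBIC)]))
E
```

```text
[0.4365 0.1767 0.2397] [3.1366 0.0001 1.9538] [ 0.3848  0.1388 -0.1187  1.3083 -0.0001  1.5726]
green_jar wrist [245.3 142.4] 0.69 [0.428  0.1943 0.01  ]
green_jar side [260.2 262.1] 0.91 [0.4296 0.198  0.01  ]
red_jar wrist [242.5 215.3] 0.77 [0.456  0.1158 0.01  ]
tin wrist [381.7 147.6] 0.9 [0.5715 0.2443 0.    ]
tin side [189.7 268.3] 0.71 [0.5704 0.2373 0.    ]
timer side [196.6 247.3] 0.76 [0.5809 0.1544 0.    ]
```

View pics/c6.png

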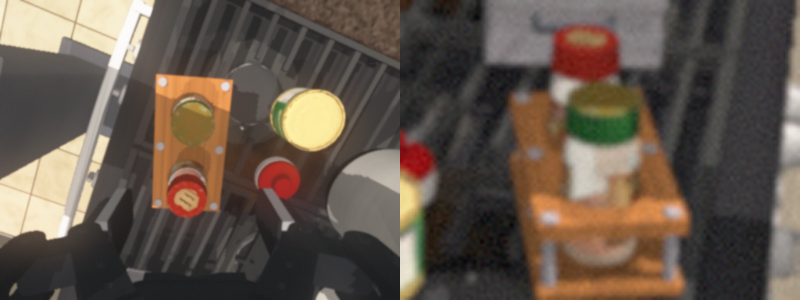

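```bash
cat >> h.py <<'E'
TH=.157; PX=np.array([np.cos(TH),np.sin(TH),0]); 
def tilt(a): return R.from_euler('z',TH)*R.from_euler('y',a)*R.from_euler('z',np.pi/2)*R.from_euler('x',np.pi)
E
python3 - <<'E'
from h import *
np.set_printoptions(precision=4,suppress=True)
st1=dict(ee_pos=[.4228,-.1914,.3001],eef_rot=[3.1413,-.0004,1.8733])
ps=[atz('wrist',p,.064,st1)-.0014*np.array([.955,.298,0]) for p in((225.2,110),(218,212))]; print(ps,(ps[0]+ps[1])/2)
h=atz('wrist',(389,186),.06,st1)-.0014*np.array([.955,.298,0]); print('hinge->bar',h-.196*PX)
B=np.array([.394,-.205,.064]); Rt=tilt(-np.pi/4); z=Rt.apply([0,0,1]); print(z)
plan([.36,-.0,.24],tilt(-.4),op=0)
s=dict(ee_pos=[.36,0,.24],eef_rot=tilt(-.4).as_euler('xyz'))
plan(B-.06*z,Rt,op=0,st=s)
E
```

```text
[array([ 0.3829, -0.1481,  0.064 ]), array([ 0.4072, -0.2611,  0.064 ])] [ 0.395  -0.2046  0.064 ]
hinge->bar [ 0.3922 -0.2045  0.06  ]
[ 0.6984  0.1106 -0.7071]
n 4 min 4
-0.034 -0.0339 -0.0009 -5.72 -0.65 3.21 0; -0.0359 -0.0317 -0.0038 -5.72 -0.65 3.21 0; -0.0377 -0.0292 -0.0064 -5.72 -0.65 3.21 0; -0.0393 -0.0263 -0.0087 -5.72 -0.65 3.21 0
n 5 min 5
-0.0416 -0.0179 0.0214 -4.42 0 0 0; -0.0416 -0.0195 0.02 -4.42 0 0 0; -0.0416 -0.021 0.0184 -4.42 0 0 0; -0.0416 -0.0224 0.0167 -4.42 0 0 0; -0.0416 -0.0236 0.015 -4.42 0 0 0
```

Call:
carry_out:
  steps: "-0.034 -0.034 -0.001 -5.7 -0.6 3.2 0; -0.036 -0.032 -0.004 -5.7 -0.6 3.2 0; -0.038 -0.029 -0.006 -5.7 -0.6 3.2 0; -0.039 -0.026 -0.009 -5.7 -0.6 3.2 0; 0 0 0 0 0 0 0"

```text
t: 11.25
ee_pos: [0.3577, -0.0032, 0.2402]
eef_rot: [2.74, -0.003, 1.721]
contact_force: [0.8, -0.9, 0.3]
opening: 0.0427
```

Call:
carry_out:
  steps: "-0.042 -0.018 0.021 -4.4 0 0 0; -0.042 -0.019 0.02 -4.4 0 0 0; -0.042 -0.021 0.018 -4.4 0 0 0; -0.042 -0.022 0.017 -4.4 0 0 0; -0.042 -0.024 0.015 -4.4 0 0 0"

```text
t: 11.88
ee_pos: [0.3536, -0.2029, 0.1143]
eef_rot: [2.379, -0.005, 1.731]
contact_force: [1.7, -0.8, -0.4]
opening: 0.0425
```

Call:
carry_out:
  steps: "0 0 0 0 0 0 0"

```text
t: 12.0
ee_pos: [0.3518, -0.2034, 0.1108]
eef_rot: [2.386, -0.015, 1.724]
contact_force: [-0.0, 0.0, 0.7]
opening: 0.0427
```

```bash
python3 - <<'E'
from h import *
np.set_printoptions(precision=4,suppress=True)
st=observe(); print(st['ee_pos'],st['eef_rot'],tilt(-np.pi/4).as_euler('xyz'),st['q'],st['opening'])
w=save('wrist','w7')
for x in tip_of('lid_bar','wrist')[:2]: print(np.round(x['pixel'],1),round(x['p'],2),atz('wrist',x['pixel'],.064,st))
w=w.copy()
for k in(-.055,0,.055): cv2.circle(w,tuple(int(round(v)) for v in proj('wrist',np.array([.394,-.205,.064])+k*np.array([-np.sin(TH),np.cos(TH),0]),st)),3,(0,0,255),-1)
cv2.imwrite('pics/w7.png',w[:,:,::-1])
plan(np.array([.394,-.205,.064])+.016*tilt(-np.pi/4).apply([0,0,1]),tilt(-np.pi/4),op=0,n=3)
E
```

```text
[ 0.3518 -0.2034  0.1108] [ 2.3862 -0.0149  1.7242] [ 2.3562 -0.      1.7278] [-1.0269 -0.0423 -0.9686  0.3126  0.692   0.517 ] 0.04272310618615097
[242.1 225.2] 0.77 [ 0.3926 -0.2061  0.064 ]
n 3 min 2
-0.0037 -0.0014 0.0264 -0.56 -0.17 -0.13 0; -0.0036 -0.0017 0.0264 -0.56 -0.17 -0.13 0; -0.0035 -0.0019 0.0264 -0.56 -0.17 -0.13 0
```

View pics/w7.png

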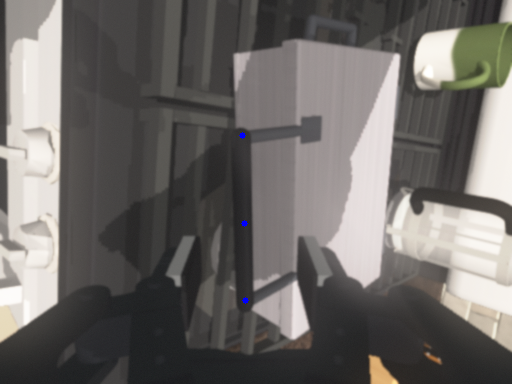

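Call:
carry_out:
  steps: "-0.003 -0.002 0.026 -0.5 -0.2 0 0; -0.003 -0.002 0.026 -0.5 -0.2 0 0; -0.003 -0.002 0.026 -0.5 -0.2 0 0; 0 0 0 0 0 0 0; 0 0 0 0 0 0 -1"
  squeeze: 50

```text
t: 12.72
ee_pos: [0.404, -0.2007, 0.0548]
eef_rot: [2.357, 0.001, 1.726]
contact_force: [0.8, -0.9, -0.6]
opening: 0.0258
```

Call:
carry_out:
  steps: "0 0 0 0 0 0 -1; 0 0 0 0 0 0 -1; 0 0 0 0 0 0 -1; 0 0 0 0 0 0 -1"

```text
t: 13.22
ee_pos: [0.4032, -0.2017, 0.0538]
eef_rot: [2.357, -0.0, 1.722]
contact_force: [-0.2, 3.6, -0.8]
opening: 0.0103
```

```bash
python3 - <<'E'
from h import *
np.set_printoptions(precision=4,suppress=True)
st=observe(); print(st['ee_pos'],st['eef_rot'],st['q'],st['opening'],st['contact_force'])
Rc=R.from_euler('xyz',st['eef_rot']); b=st['ee_pos']+Rc.apply([0,0,-.0175]); print('bar',b)
# arc about hinge: radius .196, 45 deg, tool turning with the lid
H=b+.196*PX-np.array([0,0,.004]); ax=np.array([-np.sin(TH),np.cos(TH),0])
print('hinge',H)
N=20;T0=None
for i in range(N+1):
    a=np.radians(45)*i/N; A=R.from_rotvec(ax*a); p=H+A.apply(st['ee_pos']-H); r=A*Rc
    if i: print(i,np.round(Rp.inv().apply(p-pp),4),np.round(np.degrees((Rp.inv()*r).as_rotvec()),2))
    pp,Rp=p,r
    if i in(1,N): print(p,r.as_euler('xyz'))
    if i==1: pass
E
```

```text
[ 0.4032 -0.2017  0.0538] [ 2.3571 -0.0004  1.7225] [-0.8925  0.1498 -1.0871 -0.1308  0.6571  0.6878] 0.010345789683926708 [-0.2429  3.5929 -0.8408]
bar [ 0.391  -0.2036  0.0662]
hinge [ 0.5846 -0.1729  0.0622]
1 [ 0.      0.005  -0.0052] [ 2.25 -0.01 -0.01]
[ 0.4031 -0.2017  0.061 ] [ 2.3964 -0.0002  1.7225]
2 [ 0.      0.005  -0.0052] [ 2.25 -0.01 -0.01]
3 [ 0.      0.005  -0.0052] [ 2.25 -0.01 -0.01]
4 [ 0.      0.005  -0.0052] [ 2.25 -0.01 -0.01]
5 [ 0.      0.005  -0.0052] [ 2.25 -0.01 -0.01]
6 [ 0.      0.005  -0.0052] [ 2.25 -0.01 -0.01]
7 [ 0.      0.005  -0.0052] [ 2.25 -0.01 -0.01]
8 [ 0.      0.005  -0.0052] [ 2.25 -0.01 -0.01]
9 [ 0.      0.005  -0.0052] [ 2.25 -0.01 -0.01]
10 [ 0.      0.005  -0.0052] [ 2.25 -0.01 -0.01]
11 [ 0.      0.005  -0.0052] [ 2.25 -0.01 -0.01]
12 [ 0.      0.005  -0.0052] [ 2.25 -0.01 -0.01]
13 [ 0.      0.005  -0.0052] [ 2.25 -0.01 -0.01]
14 [ 0.      0.005  -0.0052] [ 2.25 -0.01 -0.01]
15 [ 0.      0.005  -0.0052] [ 2.25 -0.01 -0.01]
16 [ 0.      0.005  -0.0052] [ 2.25 -0.01 -0.01]
17 [ 0.      0.005  -0.0052] [ 2.25 -0.01 -0.01]
18 [ 0.      0.005  -0.0052] [ 2.25 -0.01 -0.01]
19 [ 0.      0.005  -0.0052] [ 2.25 -0.01 -0.01]
20 [ 0.      0.005  -0.0052] [ 2.25 -0.01 -0.01]
[ 0.4505 -0.1942  0.1861] [-3.1407  0.0035  1.7238]
```

Call:
carry_out:
  steps: "0 0.005 -0.0052 2.25 0 0 -1; 0 0.005 -0.0052 2.25 0 0 -1; 0 0.005 -0.0052 2.25 0 0 -1; 0 0.005 -0.0052 2.25 0 0 -1; 0 0 0 0 0 0 -1"

```text
t: 13.85
ee_pos: [0.4046, -0.2014, 0.083]
eef_rot: [2.515, 0.0, 1.723]
contact_force: [-2.4, 2.3, -0.3]
opening: 0.0109
```

```bash
python3 - <<'E'
from h import *
np.set_printoptions(precision=4,suppress=True)
st=observe(); print(st['ee_pos'],st['eef_rot'],st['q'],st['opening'],st['contact_force'],st['wrist_torque'])
s=save('side','d8'); c=proj('side',(.45,-.2,.1)).astype(int); w=save('wrist','w8')
cv2.imwrite('pics/c8.png',np.hstack([cv2.resize(s[c[1]-60:c[1]+60,c[0]-80:c[0]+80,::-1],(400,300),interpolation=cv2.INTER_CUBIC),cv2.resize(w[:,:,::-1],(400,300))]))
E
```

```text
[ 0.4046 -0.2014  0.083 ] [2.5149 0.0002 1.7232] [-0.7896  0.0301 -0.9214  0.2166  0.494   0.7316] 0.010865328162714478 [-2.4364  2.317  -0.3359] [0.2193 0.8791 0.4531]
```

View pics/c8.png

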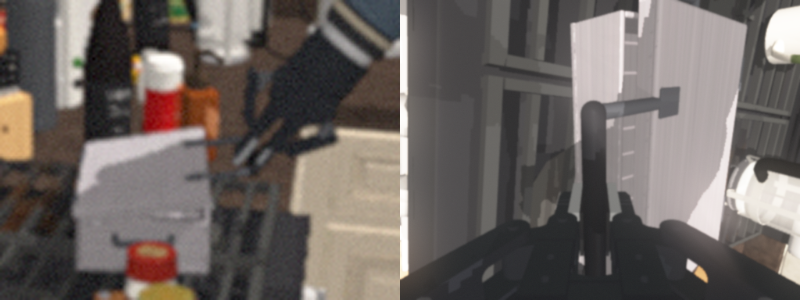

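Call:
carry_out:
  steps: "0 0.005 -0.0052 2.25 0 0 -1; 0 0.005 -0.0052 2.25 0 0 -1; 0 0.005 -0.0052 2.25 0 0 -1; 0 0.005 -0.0052 2.25 0 0 -1; 0 0.005 -0.0052 2.25 0 0 -1"

```text
t: 14.58
ee_pos: [0.4123, -0.2001, 0.1177]
eef_rot: [2.711, -0.001, 1.723]
contact_force: [3.3, 4.7, -3.1]
opening: 0.0102
```

Call:
carry_out:
  steps: "0 0.005 -0.0052 2.25 0 0 -1; 0 0.005 -0.0052 2.25 0 0 -1; 0 0.005 -0.0052 2.25 0 0 -1; 0 0.005 -0.0052 2.25 0 0 -1; 0 0.005 -0.0052 2.25 0 0 -1"

```text
t: 15.2
ee_pos: [0.4266, -0.1977, 0.1505]
eef_rot: [2.908, -0.002, 1.723]
contact_force: [0.6, 6.5, -3.3]
opening: 0.0102
```

Call:
carry_out:
  steps: "0 0.005 -0.0052 2.25 0 0 -1; 0 0.005 -0.0052 2.25 0 0 -1; 0 0.005 -0.0052 2.25 0 0 -1; 0 0.005 -0.0052 2.25 0 0 -1; 0 0.005 -0.0052 2.25 0 0 -1"

```text
t: 15.82
ee_pos: [0.447, -0.1943, 0.1798]
eef_rot: [3.105, -0.002, 1.723]
contact_force: [0.2, 7.5, -2.3]
opening: 0.0098
```

Call:
carry_out:
  steps: "0 0.005 -0.0052 2.25 0 0 -1; 0 0 0 0 0 0 -1; 0 0 0 0 0 0 -1; 0 0 0 0 0 0 -1"

```text
t: 16.32
ee_pos: [0.4515, -0.1935, 0.185]
eef_rot: [-3.14, -0.003, 1.723]
contact_force: [-0.4, 7.5, -1.1]
opening: 0.01
```

```bash
python3 - <<'E'
from h import *
np.set_printoptions(precision=4,suppress=True)
st=observe(); print(st['t'],st['ee_pos'],st['eef_rot'],st['q'],st['joint_vel'],st['opening'],st['contact_force'],st['wrist_torque'])
Rc=R.from_euler('xyz',st['eef_rot']); b=st['ee_pos']+Rc.apply([0,0,-.0175]); 
for H in(np.array([.5846,-.1729,.0622]),np.array([.587,-.174,.06])):
    d=b-H; print('angle',np.degrees(np.arctan2(d[2],-d@PX))-1.17,'radius',np.hypot(d[2],d@PX))
w=save('wrist','w9'); s=save('side','d9')
for q,z in dict(green_jar=.01,red_jar=.01,tin=0,timer=0).items():
    for x in tip_of(q,'side')[:1]: print(q,np.round(x['pixel'],1),round(x['p'],2),atz('side',x['pixel'],z,st))
c=proj('side',(.45,0,.1)).astype(int)
cv2.imwrite('pics/c9.png',np.hstack([cv2.resize(s[c[1]-90:c[1]+90,c[0]-120:c[0]+120,::-1],(400,300),interpolation=cv2.INTER_CUBIC),cv2.resize(w[:,:,::-1],(400,300))]))
E
```

```text
16.325 [ 0.4515 -0.1935  0.185 ] [-3.1403 -0.0027  1.723 ] [-0.4059  0.2033 -0.1803  1.1896  0.0016  1.0126] [-0.0003 -0.0018 -0.0018 -0.0001  0.0018 -0.0019] 0.010020995266515311 [-0.4478  7.5116 -1.1236] [1.4581 0.1328 0.1726]
angle 45.000644145348524 radius 0.1944472929544922
angle 44.98252508927308 radius 0.19755687795428703
green_jar [259.3 262.5] 0.98 [0.4312 0.1999 0.01  ]
tin [189.6 269.4] 0.92 [0.5693 0.2412 0.    ]
```

View pics/c9.png

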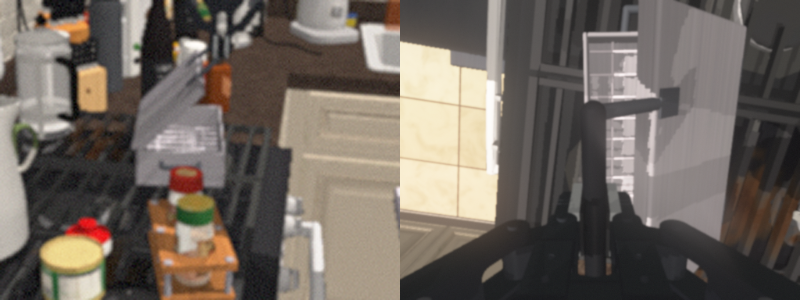

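The lid is held at about 45° and the arm is still. The jar is home and the tin is in place, so I'm handing the job in.

```bash
python3 -c "
from rig import *
print(sign_off()); s=observe(); print(s['ee_pos'],s['contact_force'],s['opening'])"
```

```text
the job is handed in; nothing more can be done
None
the job is handed in; nothing more can be done
```

I lowered the green-capped jar into the empty ring and let it go with the lid still shut. Then I gripped the lid's bar, raised the lid along its arc, and handed the job in at about t = 16.3 s while still holding it. Sign-off gives no verdict.

- **Jar:** It met the floor of the ring at about the expected height, with a peak of about 32 N on the wrist. I eased off before opening the fingers. In the pictures it stands upright, level with the red jar. Position readings were about 1.5–5 mm from my ring estimate, with the far side camera giving the largest.
- **Lid:** The angle worked out from the arm's pose and the estimated hinge is 45.0°. That assumes the bar sits where I think it does between the pads. The arm was at rest, and the last wrist picture shows the bar between the fingers.
- **Grip reading:** The fingers read 10 mm open on a 12 mm bar, and a steady sideways force of about 7.5 N remained at the wrist. The bar did not slip while I raised the lid.
- **Other objects:** In the last picture the red jar, tin and timer look undisturbed. The networks confirmed only the tin's position at the end and did not report the red jar or the timer.

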